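# Swing the bench supply round to the board stand

### The arm

A 6-joint arm with a two-finger parallel gripper is mounted at the origin on the work surface. World frame = base frame: x ahead of the robot, y to its left, z up, the work surface at z = 0. Lengths are in mm, angles in rad, forces in N, time in s.
With the tool pointing down it reaches from about 350 to 775 mm from the base axis. Payload 7.3 kg.
Tool frame: the origin (TCP) lies on the centre line of the jaws, within the pads' length; the fingertips stand 14 mm ahead of it and the grasp point (between the pads) lies 5 mm behind it; z points along the fingers, y is the line along which they close (so a half turn about z gives the same grasp; the last joint's range is limited). The gripper opens to 92 mm and grips with 3 to 60 N. Pads are 19 mm wide; open, the fingers measure 130 mm over their backs; the gripper's body (75 mm by 190 mm) begins 47 mm behind the grasp point.
Start: joints at [-1.39, 0.342, 1.524, -0, 1.275, -0.146], TCP at [168.555, -497.225, 240.741] pointing down, gripper open.
Joint ranges: [-2.53, 2.53], [-0.77, 2.02], [0.04, 2.7], [-1, 4.14], [0.28, 2.66], [-3.11, 3.11]. Speed limits (rad/s): [2.57, 2.57, 3.14, 3.14, 3.14, 3.14].

### API

Orientations are given as [roll, pitch, yaw] about the fixed x, y, z axes, in that order (R = Rz(yaw) Ry(pitch) Rx(roll)).
In Python, from plant import get_obs, capture, bot, spot_in, trace, pinpoint gives the robot as it stands.
- The arm moves only by the tool play_rows, never from a script. Its argument "rows" is a list of rows, each a list of 2 entries, a list of its own where there are three numbers: the shift along the world's x, y, z in units of 3 cm (1.0 is 3 cm), then the turn, a rotation vector about the world's x, y, z in units of 8 degrees (1.0 is 8 degrees). A call has 1 to 12 rows; each row shifts and turns the commanded pose from where the row before left it; what a row does not reach is not made up. A row lasts 1/8 s, in which the tool goes at most 62.5 mm and 10.7 degrees, less where a joint would pass 70% of its speed; a pose out of reach is approached as far as the arm can. A call with a number of a shift or a turn outside -1 to 1 is refused whole. A call with a gripper value outside its range is refused whole. "hand" is the opening, from -1 (shut) to 1 (fully open), set as the call begins (left out, the last holds). The fingers move at their own pace and stop on an object; the grip force is fixed at half the most. Time passes only in rows, so rows that do not move let the fingers close. It gives the time, the measured TCP pose, the force, the opening and the grip force at its end, in the units of the state.
- get_obs(): the state, without advancing time (a new reading comes with each control period).
- capture(name): name is "scene" or "side" or "wrist"; returns a dict with "frame" (420x560x3 uint8, red, green, blue), "fov_y" (degrees; the focal length in pixels is half the picture's height over the tangent of half this angle, whatever the lens; pixels are square), "cx", "cy" (the principal point, pixels), "rvec" (rotation vector, rad) and "tvec" (3), from world to camera coordinates, as OpenCV has them; the wrist camera has in their place "hand_eye" (4x4, takes a point from camera to tool coordinates, whose origin is the TCP and whose axes are the flange's). Camera axes: x right, y down, z forward; pixel columns grow to the right and rows downward; lengths in mm; the calibration is good to about 2 mm. A picture is of the moment at which its call begins: read the wrist's pose just before it. There is no depth.
- bot.close_job(): hands the job in; it is judged then, once.
Trained networks look in the newest picture that a camera, given by its name, has taken for a name from the list of things; names that differ only in an ending like _2 or _b are one class to them, and where a whole thing is asked for, a point or a joint stands for the part that bears it (a point fixed in the world has none). Each returns a list of dicts, best first, with "p" (0 to 1); they miss things now and then, are a little off and sometimes report something else, mostly with a low value. They report only what shows in the picture. A call takes as long as a camera call. They do not tell look-alikes from the thing itself.
- spot_in(query, camera): "at" ([row, column] in pixels, amid what is visible of it).
- trace(query, camera): "mask" (420x560 bool, what is visible of it) and "at" ([row, column] in pixels, amid what is visible of it).
- pinpoint(query, camera): "at" ([row, column] in pixels: a listed point, or the origin of a listed thing).
The state is a dict: "time": time; "joint_positions": joint angles; "dq": joint speeds; "tau": joint torques, N m; "tool_pos": TCP position; "tcp_rot": TCP orientation; "contact_force": force on the tool from outside, world axes, zero at the start; "moment": the same for the moment, N m; "grip_width": finger opening in mm; "finger_force": force on a finger pad.
Only numpy, scipy, OpenCV 4.12 (cv2) and the standard library are available. Lean on these libraries where they do the work, as an engineer would, in place of code of your own. Each camera call takes 0.05 s, during which the arm holds its last target. There are 200 camera calls.

### The job

Swing the heavy bench power supply round on its swing shelf until its front panel points straight at the middle of the acrylic stand with the circuit boards, let go of it, and leave it standing there by itself, still, for at least three seconds. The bearing hardly brakes and the sprung rubber rails on its sides bounce, so push lightly, keep the swing slow and bring it to a soft stop: never bang the supply or let the shelf run into its end stops. Do not touch the boards, and leave everything else on the counter where it lies.

Things in the scene. Friction and masses are not known exactly. Their poses are not given: they have to be found in the camera images.
- swing (a joint): Ball-bearing hinge of the swing shelf with the supply on it, in rad: 0 when the supply points along the pillar's -x (towards the robot), + clockwise from above (towards the robot's left), end stops at -1.4 and +1.4. Starts at rest at 0.55 to 0.85 and must go to a negative value. Little friction: drag 0.005 N m per rad/s plus 0.0014 N m dry, so it coasts for many seconds.
- supply: Bench power supply, cream case 130 wide, 270 deep, 160 high, bolted on the shelf. Origin on the pivot axis at counter height, z up, -x out through the middle of the front panel. Case: x -0.290 (front; terminals 25 mm more) to -0.020, y +-0.065, z 0.052 to 0.212. Shelf and supply: 5.1 kg, inertia about the pivot 0.16 kg m2 nominal (the true ones 0.7 to 1.4 times that).
- front (a point): Centre of the front panel, 290 mm from the pivot axis, 132 mm up; axes as supply. Black rubber rails run along both sides of the case: outer faces at y +0.080 and -0.080, x -0.285 to -0.035, z 0.135 to 0.195 of supply; push there, best 0.20 to 0.26 m from the axis. Each is sprung, 2 N/mm with 9 mm of travel inwards: off a held finger the supply bounces back at about 0.6 of its speed.
- stand: Clear acrylic slotted stand, 110 x 76 mm and 26 mm high, gripping three green circuit boards 100 x 82 mm on edge (top at 94 mm); fixed. Origin: centre of its underside, x along the boards. It stands 0.38 to 0.65 m from the pivot axis, beyond the reach of the swinging supply.
- pillar: Fixed base of the swing shelf: round black flange of 105 mm radius, short pillar, bearing. Origin on the pivot axis at counter height; -x is the direction of joint value 0, z up. The grey shelf on it is 350 x 150 mm, underside 28 mm (rib) to 40 mm above the counter, and swings with the supply.
- magnet: Silver speaker magnet, ring of 84 mm diameter, 18 mm high; origin centre of underside.
- knob: Brown bakelite knob, 42 mm diameter, 22 mm high; origin centre of underside.
- heatsink: Finned aluminium heat sink 70 x 44 x 32 mm; origin centre of underside.
- multimeter: Yellow multimeter 165 x 82 x 36 mm lying on its back; origin centre of underside.
- screwdriver: Red-handled screwdriver 190 mm long, lying along its x.
- flux: Small amber flux jar, 48 mm diameter, 50 mm high; origin centre of underside.
There are look-alikes about, which are no part of the job. Leave any purple look-alike of the stand alone.

How it is judged (in metres and radians):
On the way:
1. the supply stands still pointing at the board stand, nothing touching it, for three seconds (y of stand in the frame of front between -0.03 and 0.03 m and velocity of joint swing between -0.03 and 0.03 rad/s and contact force between each of the arm, the fingers and supply below 0.1 N), for 3 s.
At the end, for the whole second after the job is handed in: The straight line out of the middle of the supply's front panel passes within 30 mm of the middle of the board stand (0.05 to 0.07 rad of swing), the shelf turns slower than 0.03 rad/s and nothing touches the supply; it has stood so for 3 s (y of stand in the frame of front between -0.03 and 0.03 m and velocity of joint swing between -0.03 and 0.03 rad/s).
It fails at once if the supply swings faster than 0.9 rad/s (velocity of joint swing above 0.9 rad/s or velocity of joint swing below -0.9 rad/s).
It fails at once if the swing shelf runs into an end stop (value of joint swing above 1.37 rad or value of joint swing below -1.37 rad).
It fails at once if the supply is banged or shoved with more than 20 N (contact force between any of the fingers, the arm and supply above 20 N).
It fails at once if the boards or their stand are touched (contact force between any of the arm, the fingers and stand above 1 N).
It fails at once if something else on the counter is moved by more than 20 mm (distance of any of magnet, knob, heatsink, multimeter, screwdriver, flux from where it was at the start of the episode above 0.02 m).
It also fails if it takes over 35 s, if anything falls off the work surface, if the arm or the gripper's body presses on something with over 40 N, if the wrist force passes 120 N, or if a joint passes its speed limit or range.

## Working session

There is one attempt and no reset: what is moved stays moved. The work goes in short steps, Python scripts to look and compute and a tool call to move; the robot and the scene stay as the last step left them, time stands still between calls to the robot, and variables do not carry over. Pictures are saved under pics/ and viewed, at most 10 in all, crops included, and the job is handed in when it is done.

Besides the shell and the picture viewer there is one more tool, called after ">>>" as name(argument=value, ...), one argument or row to a line, values as JSON. play_rows: Moves the arm, as the interface text tells. Shifts and turns lie within -1 to 1; 1 stands for 3 cm of shift or 8 degrees of turn. Its arguments: {"type":"object","properties":{"rows":{"type":"array"},"hand":{"type":"number"}},"required":["rows"]}

```bash
mkdir -p pics; ls
cat > h.py <<'E'
import numpy as np, cv2
from plant import *
def K(c):
    f=c["frame"].shape[0]/2/np.tan(np.radians(c["fov_y"])/2)
    return np.array([[f,0,c["cx"]],[0,f,c["cy"]],[0,0,1]])
def ray(c,rc,z):
    R=cv2.Rodrigues(np.array(c["rvec"],float))[0]; t=np.array(c["tvec"],float).ravel()
    o=-R.T@t; d=R.T@np.linalg.inv(K(c))@np.array([rc[1],rc[0],1.])
    return o+d*(z-o[2])/d[2]
def proj(c,P):
    p,_=cv2.projectPoints(np.array(P,float).reshape(-1,3),np.array(c["rvec"],float),np.array(c["tvec"],float).ravel(),K(c),None)
    return p[:,0,::-1]
E
python3 - <<'E'
from h import *
o=get_obs();print(o)
for n in("scene","side"):
    c=capture(n);cv2.imwrite(f"pics/{n}0.png",c["frame"][:,:,::-1])
    print(n,c["fov_y"],c["cx"],c["cy"],c["rvec"],c["tvec"])
    for q,z in(("stand",0),("pillar",0),("front",132),("supply",0)):
        for d in pinpoint(q,n): print(q,d["p"],d["at"],ray(c,d["at"],z))
E
```

```text
pics
{'time': 0.0, 'joint_positions': array([-1.38998442e+00,  3.42712395e-01,  1.52501235e+00,  1.01879359e-05,
        1.27536296e+00, -1.46011629e-01]), 'dq': array([ 0.00046564,  0.00044133,  0.00054419, -0.00235518,  0.00100035,
       -0.00084157]), 'tau': array([-2.27049910e-03, -4.31254148e+01, -2.44219440e+01,  7.15970015e-02,
        5.59912249e-02, -1.11118381e-04]), 'tool_pos': array([ 168.4944031 , -496.83305833,  240.0519219 ]), 'tcp_rot': array([-3.14011493e+00, -2.27158649e-04,  3.26820394e-01]), 'contact_force': array([ 0.26674565, -1.28483438,  0.32953969]), 'moment': array([ 0.02148011, -0.03800614,  0.01751721]), 'finger_force': 0.0, 'grip_width': 91.60849002343524}
scene 49.515522964917984 276.59299114624054 211.92026208800942 [ 1.42660868  1.98011589 -0.93209604] [ 163.84238231 -215.74821916 1880.95140312]
stand 0.74 [192.6, 246.9] [ 3.09437152e+02 -1.88228506e+02 -1.13686838e-13]
stand 0.64 [183.4, 213.3] [ 2.96748085e+02 -3.29762862e+02 -1.13686838e-13]
stand 0.63 [210.3, 186.3] [ 478.66529372 -351.85200282    0.        ]
pillar 0.68 [287.8, 265.9] [729.21990057  30.73387133   0.        ]
supply 0.81 [287.0, 263.0] [ 7.29043335e+02  2.17029445e+01 -1.13686838e-13]
side 49.96515155758699 282.57252143595787 213.4742485089179 [ 0.9671412   2.68424001 -0.78173284] [ 423.4508144  -221.66035442 1388.32901091]
stand 0.98 [161.8, 308.4] [ 316.72347113 -160.11001532    0.        ]
stand 0.8 [150.6, 230.5] [ 470.2565732  -344.75719445    0.        ]
stand 0.61 [128.3, 281.0] [ 294.07821958 -316.73637056    0.        ]
pillar 0.68 [306.3, 402.2] [438.56229977 326.84223167   0.        ]
pillar 0.6 [288.7, 234.6] [727.6084381   27.09508768   0.        ]
front 0.63 [265.1, 362.1] [494.8766892  218.24380353 132.        ]
front 0.42 [352.9, 446.6] [502.50096995 467.11622737 132.        ]
```

View pics/scene0.png

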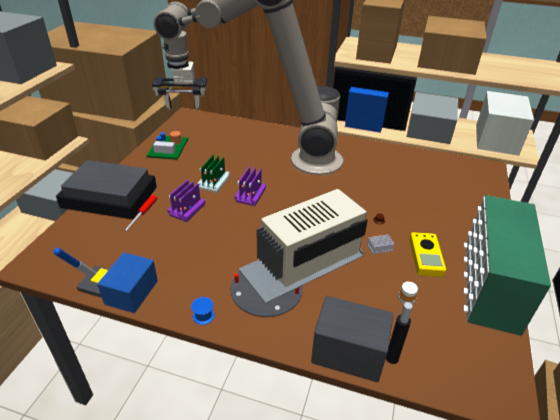

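View pics/side0.png

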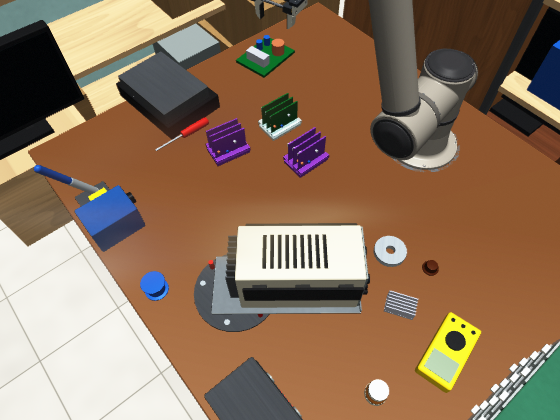

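The green stand with the clear base is at scene (183,213) and side (128,281). The purple ones, at scene (192,247) and (210,186), and the green flat PCB, at scene (147,168), are look-alikes. Next: fit the pose precisely and check the stand in one crop.

```bash
cat >> h.py <<'E'
from scipy.optimize import minimize, minimize_scalar
def cream(c):
    h=cv2.cvtColor(c["frame"],cv2.COLOR_RGB2HSV)
    return ((h[...,2]>170)&(h[...,1]>12)&(h[...,1]<75)&(h[...,0]>12)&(h[...,0]<40)).astype(np.uint8)
def rect(c,p):   # p: px,py,phi ; phi = angle of front direction from world -x, + towards +y
    d=np.array([-np.cos(p[2]),np.sin(p[2])]); n=np.array([-d[1],d[0]])
    P=[[*(np.array(p[:2])+a*d+b*n),212] for a,b in((20,-65),(290,-65),(290,65),(20,65))]
    return proj(c,P)[:,::-1]
def score(c,m,p):
    t=np.zeros(m.shape,np.uint8); cv2.fillPoly(t,[np.round(rect(c,p)*16).astype(np.int32)],1,shift=4)
    t2=cv2.GaussianBlur(t.astype(np.float32),(0,0),1.5); m2=cv2.GaussianBlur(m.astype(np.float32),(0,0),1.5)
    return -(t2*m2).sum()/np.sqrt((t2**2).sum()*(m2**2).sum())
def clean(c,p0):
    m=cream(c); t=np.zeros(m.shape,np.uint8)
    P=[[p0[0]+330*np.cos(a),p0[1]+330*np.sin(a),212] for a in np.linspace(0,6.28,40)]
    cv2.fillPoly(t,[proj(c,P)[:,::-1].astype(np.int32)],1); return m*t
E
python3 - <<'E'
from h import *
C={n:capture(n) for n in("scene","side")}
p0=np.array([728,27,.68])
M={n:clean(C[n],p0) for n in C}
def f(p,ns): return sum(score(C[n],M[n],p) for n in ns)
for ns in(["scene"],["side"],["scene","side"]):
    r=minimize(f,p0,args=(ns,),method="Nelder-Mead",options=dict(initial_simplex=p0+np.array([[0,0,0],[15,0,0],[0,15,0],[0,0,.08]]))); print(ns,r.x,r.fun)
p=r.x
S={}
for n in C:
    for d in trace("stand",n):
        b=d["mask"]; col=np.median(C[n]["frame"][b],axis=0); print(n,d["p"],d["at"],b.sum(),col)
        ys,xs=np.where(b);S.setdefault(n,[]).append((ys.min(),ys.max(),xs.min(),xs.max()))
    print([(q,d["p"],d["at"],ray(C[n],d["at"],0).round()[:2]) for q in("magnet","heatsink","knob","flux","multimeter") for d in pinpoint(q,n)])
v=[]
for n in C:
    im=C[n]["frame"][:,:,::-1].copy(); im[M[n]>0]=(255,0,255) if 0 else im[M[n]>0]
    cv2.polylines(im,[np.round(rect(C[n],p)).astype(int)],True,(0,0,255),1)
    v.append(im[170:310,200:400] if n=="scene" else im[210:330,200:400])
    v[-1]=cv2.resize(v[-1],(400,290))
a=C["side"]["frame"][80:180,190:340,::-1]; b=C["scene"]["frame"][140:240,150:300,::-1]
w=[cv2.resize(a,(400,290),interpolation=2),cv2.resize(b,(400,290),interpolation=2)]
cv2.imwrite("pics/c1.png",np.vstack([np.hstack(v),np.hstack(w)]))
E
```

```text
['scene'] [7.32600179e+02 3.32009779e+01 6.83232046e-01] -0.9671324491500854
['side'] [7.27961400e+02 3.13419456e+01 6.98442966e-01] -0.6100726127624512
['scene', 'side'] [7.29952809e+02 3.35818956e+01 6.86670766e-01] -1.5761682987213135
scene 0.64 [200.1, 183.4] 958 [72.5 35.  88. ]
scene 0.57 [176.0, 212.1] 794 [47.5 75.  38. ]
scene 0.56 [187.8, 247.4] 803 [ 89.  45. 104.]
[('magnet', 0.38, [220.5, 380.4], array([308., 306.])), ('heatsink', 0.86, [248.8, 377.5], array([455., 317.])), ('knob', 0.64, [218.3, 378.3], array([298., 298.])), ('flux', 0.9, [299.0, 404.4], array([641., 421.])), ('multimeter', 0.89, [255.6, 425.8], array([436., 468.])), ('multimeter', 0.24, [297.2, 404.8], array([633., 421.]))]
side 0.86 [143.3, 226.8] 1407 [63. 30. 72.]
side 0.67 [152.6, 304.7] 1428 [55. 23. 72.]
side 0.6 [119.4, 279.4] 1328 [25. 43. 22.]
[('magnet', 0.83, [252.2, 391.1], array([350., 207.])), ('heatsink', 0.7, [306.1, 401.8], array([439., 326.])), ('knob', 0.71, [266.1, 430.6], array([301., 300.])), ('flux', 0.62, [254.3, 392.6], array([352., 214.])), ('multimeter', 0.56, [353.6, 447.2], array([444., 471.]))]
```

View pics/c1.png

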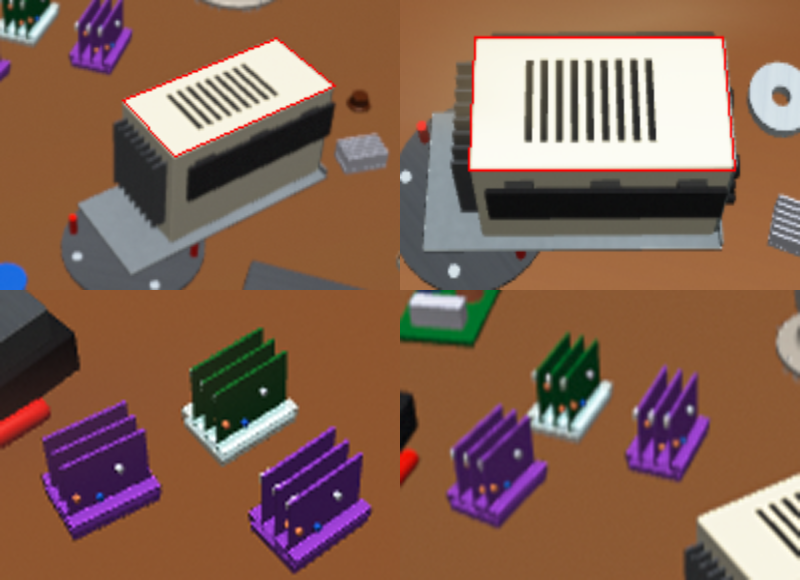

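>>> play_rows(
  rows=[
    [[0.57,0.96,0.4],[0,0,0.33]],
    [[0.57,0.96,0.4],[0,0,0.33]],
    [[0.57,0.96,0.4],[0,0,0.33]],
    [[0.57,0.96,0.4],[0,0,0.33]],
    [[0.57,0.96,0],[0,0,0.33]],
    [[0.57,0.96,0],[0,0,0.33]],
    [[0.57,0.96,0],[0,0,0.33]],
    [[0.57,0.96,0],[0,0,0.33]],
    [[0.57,0.96,0],[0,0,0.33]],
    [[0.57,0.96,0],[0,0,0.33]],
    [[0.57,0.96,0],[0,0,0.33]],
    [[0.57,0.96,0],[0,0,0.33]],
  ],
  hand=-1,
)

```text
time: 2.7
tool_pos: [374.2, -150.6, 288.9]
tcp_rot: [3.141, -0.0, 0.881]
contact_force: [-0.5, -0.1, 0.4]
grip_width: 0.3
finger_force: 0.0
```

Run:
```python
from h import *
o=get_obs();print(o["time"],o["tool_pos"],o["tcp_rot"],o["grip_width"])
c=capture("side");L=ray(c,(121.4,259.4),26);R=ray(c,(119.7,301.4),26);B=ray(c,(138.6,274.4),0)
print("side",L,R,(L+R)/2,np.hypot(*(L-R)[:2]),B)
c=capture("scene");L=ray(c,(186,198),26);R=ray(c,(171.7,229.5),26)
print("scene",L,R,(L+R)/2,np.hypot(*(L-R)[:2]),ray(c,(191.7,216.7),0))
for z in(100,130): print(ray(c,(300,318),z),ray(c,(312,410),z))
```

```text
2.7 [ 374.21337171 -150.6454093   288.90046606] [ 3.14101515e+00 -9.36308045e-06  8.81216371e-01] 0.27971476245831667
side [ 342.58681025 -363.17948224   26.        ] [ 237.61206914 -284.92310594   26.        ] [ 290.0994397  -324.05129409   26.        ] 130.93416934166538 [ 337.08574573 -296.66390178    0.        ]
scene [ 363.80960039 -359.07891439   26.        ] [ 237.77069583 -286.42336864   26.        ] [ 300.79014811 -322.75114152   26.        ] 145.48069903503665 [ 3.41497547e+02 -2.95997090e+02  1.13686838e-13]
[809.62762191 199.26728818 100.        ] [772.46719736 428.01444369 100.        ]
[835.14633449 203.20139013 130.        ] [799.21615042 424.37559637 130.        ]
```

>>> play_rows(
  rows=[
    [[0.58,0.96,0],[0,0,0]],
    [[0.58,0.96,0],[0,0,0]],
    [[0.58,0.96,0],[0,0,0]],
    [[0.58,0.96,0],[0,0,0]],
    [[0.58,0.96,0],[0,0,0]],
    [[0.58,0.96,0],[0,0,0]],
    [[0.58,0.96,0],[0,0,0]],
    [[0.58,0.96,0],[0,0,0]],
    [[0.58,0.96,0],[0,0,0]],
    [[0.58,0.96,0],[0,0,0]],
    [[0.58,0.96,0],[0,0,0]],
    [[0.58,0.96,0],[0,0,0]],
  ],
)

```text
time: 4.3
tool_pos: [583.4, 193.9, 288.6]
tcp_rot: [3.141, 0.0, 0.879]
contact_force: [-0.7, 0.3, 0.7]
grip_width: 0.0
finger_force: 0.0
```

>>> play_rows(
  rows=[
    [[0.58,0.96,0],[0,0,0]],
    [[0.58,0.96,0],[0,0,0]],
    [[0.58,0.96,-0.6],[0,0,0]],
    [[0,0,-1],[0,0,0]],
    [[0,0,-1],[0,0,0]],
    [[0,0,-1],[0,0,0]],
    [[0,0,-0.4],[0,0,0]],
    [[0,0,0],[0,0,0]],
  ],
)

```text
time: 5.3
tool_pos: [634.9, 279.7, 168.3]
tcp_rot: [-3.141, 0.001, 0.879]
contact_force: [0.3, -0.3, 0.9]
grip_width: 0.5
finger_force: 0.0
```

Run:
```python
from h import *
o=get_obs();print(o["time"],o["tool_pos"],o["tcp_rot"],o["contact_force"])
p=np.array([730,33,.687]);n=np.array([np.sin(p[2]),np.cos(p[2])]);d=np.array([-np.cos(p[2]),np.sin(p[2])])
r=o["tool_pos"][:2]-p[:2];print("radius",r@d,"gap",r@n-89.5)
```

```text
5.3 [634.86690556 279.72781147 168.2756095 ] [-3.14113135e+00  1.09423546e-03  8.79065644e-01] [ 0.34168241 -0.32449936  0.88703244]
radius 230.03221328368514 gap 40.92277202573962
```

>>> play_rows(
  rows=[
    [[-0.23,-0.28,0],[0,0,0]],
    [[-0.23,-0.28,0],[0,0,0]],
    [[-0.23,-0.28,0],[0,0,0]],
    [[-0.042,-0.052,0],[0,0,0]],
    [[-0.042,-0.052,0],[0,0,0]],
    [[-0.042,-0.052,0],[0,0,0]],
    [[-0.042,-0.052,0],[0,0,0]],
    [[-0.063,-0.077,0],[0,0,0]],
    [[-0.085,-0.103,0],[0,0,0]],
    [[-0.106,-0.129,0],[0,0,0]],
    [[-0.127,-0.155,0],[0,0,0]],
    [[-0.14,-0.17,0],[0,0,0]],
  ],
)

```text
time: 6.8
tool_pos: [593.1, 229.3, 168.7]
tcp_rot: [3.141, 0.0, 0.88]
contact_force: [-0.3, 0.5, -0.2]
grip_width: 0.6
finger_force: 0.0
```

```bash
cat >> h.py <<'E'
PV=(730.,33.)
def phi(n="side",g=0.6):
    c=capture(n); m=clean(c,PV)
    f=lambda a:score(c,m,(*PV,a))
    A=np.arange(-1.2,1.0,.03); a0=A[np.argmin([f(a) for a in A])]
    r=minimize_scalar(f,bounds=(a0-.05,a0+.05),method="bounded",options=dict(xatol=1e-4)); return c,r.x,r.fun
E
python3 - <<'E'
from h import *
o=get_obs();print(o["time"],o["tool_pos"],o["contact_force"])
for n in("scene","side","scene","side"):
    t=get_obs()["time"];c,a,s=phi(n);print(n,t,a,s)
E
```

```text
6.8 [593.09494232 229.334959   168.74275104] [-0.30551635  0.51198793 -0.20367856]
scene 6.8 0.5339013963708734 -0.8850449
side 6.85 0.1974428513139156 -0.5508415
scene 6.9 0.498234494711875 -0.8955095
side 6.95 0.1974428513139156 -0.55889684
```

>>> play_rows(
  rows=[
    [[-0.06,-0.3,1],[0,0,0.5]],
    [[-0.06,-0.7,1],[0,0,0.6]],
    [[-0.06,-1,1],[0,0,0.65]],
    [[-0.06,-1,0],[0,0,0.65]],
    [[-0.06,-1,0],[0,0,0.65]],
    [[-0.06,-1,0],[0,0,0.65]],
    [[-0.06,-1,0],[0,0,0.65]],
    [[-0.06,-1,0],[0,0,0.65]],
    [[-0.06,-1,0],[0,0,0.65]],
    [[-0.06,-1,0],[0,0,0.65]],
    [[-0.06,-1,-0.6],[0,0,0.65]],
    [[-0.06,-1,-0.6],[0,0,0.65]],
  ],
)

```text
time: 8.5
tool_pos: [571.9, -101.0, 222.5]
tcp_rot: [3.141, 0.001, 1.944]
contact_force: [0.5, 0.5, -0.4]
grip_width: 0.1
finger_force: 0.0
```

>>> play_rows(
  rows=[
    [[0,-1,-1],[0,0,0.5]],
    [[0,-0.83,-0.8],[0,0,0.4]],
  ],
)

```text
time: 8.75
tool_pos: [571.7, -156.1, 167.8]
tcp_rot: [3.142, -0.0, 2.068]
contact_force: [-0.4, 0.0, -0.2]
grip_width: 0.3
finger_force: 0.0
```

```bash
cat > m.py <<'E'
from h import *
o=get_obs();print(o["time"],o["tool_pos"],o["tcp_rot"],o["contact_force"])
T=[];A=[]
for k in range(3):
    T.append(get_obs()["time"]);c,a,s=phi("scene");A.append(a);print(T[-1],round(a,4),round(float(s),3))
a=A[-1]; w=np.polyfit(T,A,1)[0]
d=np.array([-np.cos(a),np.sin(a)]);n=np.array([np.sin(a),np.cos(a)]);r=get_obs()["tool_pos"][:2]-PV
print("w",w,"radius",r@d,"gap",-(r@n)-89.5)
cv2.imwrite("pics/last.png",c["frame"][:,:,::-1])
E
python3 m.py
```

```text
8.75 [ 571.69142799 -156.0685404   167.75315001] [ 3.14158975e+00 -3.28523379e-05  2.06822738e+00] [-0.39637297  0.01919383 -0.22332396]
8.75 0.0661 -0.975
8.8 0.0483 -0.975
8.85 0.0417 -0.974
w -0.24343539880449153 radius 150.80870032671086 gap 105.60252610056952
```

>>> play_rows(
  rows=[
    [[-0.127,0.113,0],[0,0,-0.143]],
    [[-0.127,0.113,0],[0,0,-0.143]],
    [[-0.127,0.113,0],[0,0,-0.143]],
    [[-0.127,0.113,0],[0,0,-0.143]],
    [[0,0,0],[0,0,0]],
    [[0,0,0],[0,0,0]],
    [[0,0,0],[0,0,0]],
  ],
)

```text
time: 9.78
tool_pos: [556.6, -141.6, 168.7]
tcp_rot: [3.141, 0.0, 1.987]
contact_force: [0.2, -0.4, 0.1]
grip_width: 0.6
finger_force: 0.0
```

```bash
python3 m.py
cat > plan.py <<'E'
import sys,numpy as np
# usage: plan.py phi0 phi_end w0 : decelerating arc from phi0 at w0 to phi_end
a,e,w=map(float,sys.argv[1:4]); T=2*abs(e-a)/w; N=int(round(T/.125)); t=np.arange(N+1)/N
f=a+(e-a)*(2*t-t*t)
P=np.array([[730-230*np.cos(x)-89.5*np.sin(x),33+230*np.sin(x)-89.5*np.cos(x)] for x in f])
print(N,P[0],P[-1])
for d,q in zip(np.diff(P,axis=0)/30,-np.diff(f)*180/np.pi/8): print(d.round(3),round(q,3))
E
python3 plan.py -.42 -.69 .19
```

```text
9.775 [ 556.63040382 -141.56046852  168.69878126] [3.14147786e+00 4.26302380e-05 1.98657807e+00] [ 0.17929811 -0.37821994  0.07933418]
9.775 -0.1878 -0.971
9.825 -0.1978 -0.971
9.875 -0.2048 -0.97
w -0.17008578871238536 radius 205.2792286325458 gap 46.14302639130187
23 [ 556.48410428 -142.50636436] [ 609.58349436 -182.43007025]
[ 0.136 -0.131] 0.164
[ 0.133 -0.123] 0.157
[ 0.129 -0.114] 0.15
[ 0.125 -0.106] 0.143
[ 0.12  -0.098] 0.135
[ 0.116 -0.091] 0.128
[ 0.11  -0.084] 0.121
[ 0.105 -0.077] 0.113
[ 0.099 -0.07 ] 0.106
[ 0.093 -0.064] 0.099
[ 0.087 -0.058] 0.091
[ 0.081 -0.053] 0.084
[ 0.074 -0.047] 0.077
[ 0.068 -0.042] 0.069
[ 0.061 -0.037] 0.062
[ 0.054 -0.032] 0.055
[ 0.047 -0.028] 0.048
[ 0.04  -0.023] 0.04
[ 0.033 -0.019] 0.033
[ 0.026 -0.015] 0.026
[ 0.018 -0.01 ] 0.018
[ 0.011 -0.006] 0.011
[ 0.004 -0.002] 0.004
```

>>> play_rows(
  rows=[
    [[0,0,0],[0,0,0]],
    [[0,0,0],[0,0,0]],
    [[0,0,0],[0,0,0]],
    [[0,0,0],[0,0,0]],
    [[0,0,0],[0,0,0]],
    [[0,0,0],[0,0,0]],
    [[0.136,-0.131,0],[0,0,0.164]],
    [[0.133,-0.123,0],[0,0,0.157]],
    [[0.129,-0.114,0],[0,0,0.15]],
    [[0.125,-0.106,0],[0,0,0.143]],
    [[0.12,-0.098,0],[0,0,0.135]],
    [[0.116,-0.091,0],[0,0,0.128]],
  ],
)

```text
time: 11.42
tool_pos: [579.5, -161.5, 168.7]
tcp_rot: [3.142, -0.0, 2.11]
contact_force: [-0.8, 1.2, 0.6]
grip_width: 0.5
finger_force: 0.0
```

>>> play_rows(
  rows=[
    [[0.11,-0.084,0],[0,0,0.121]],
    [[0.105,-0.077,0],[0,0,0.113]],
    [[0.099,-0.07,0],[0,0,0.106]],
    [[0.093,-0.064,0],[0,0,0.099]],
  ],
)

```text
time: 11.92
tool_pos: [591.7, -170.3, 168.7]
tcp_rot: [3.142, 0.0, 2.171]
contact_force: [0.2, 0.7, 0.6]
grip_width: 0.6
finger_force: 0.0
```

```bash
python3 m.py
```

```text
11.925 [ 591.70695863 -170.27948476  168.72294243] [3.14153291e+00 1.03538192e-05 2.17138019e+00] [0.18054617 0.67019591 0.62381731]
11.925 -0.5707 -0.948
11.975 -0.5753 -0.948
12.025 -0.5818 -0.944
w -0.11054323340933989 radius 227.22547043156422 gap 4.366366440549626
```

>>> play_rows(
  rows=[
    [[0.087,-0.058,0],[0,0,0.091]],
    [[0.081,-0.053,0],[0,0,0.084]],
    [[0.074,-0.047,0],[0,0,0.077]],
    [[0.068,-0.042,0],[0,0,0.069]],
    [[0.061,-0.037,0],[0,0,0.062]],
    [[0.054,-0.032,0],[0,0,0.055]],
    [[0.047,-0.028,0],[0,0,0.048]],
    [[0.04,-0.023,0],[0,0,0.04]],
    [[0.033,-0.019,0],[0,0,0.033]],
    [[0.026,-0.015,0],[0,0,0.026]],
    [[0.018,-0.01,0],[0,0,0.018]],
    [[0.011,-0.006,0],[0,0,0.011]],
  ],
)

```text
time: 13.58
tool_pos: [609.5, -181.3, 168.7]
tcp_rot: [3.142, -0.0, 2.256]
contact_force: [0.1, 1.4, -0.9]
grip_width: 0.4
finger_force: 0.0
```

```bash
python3 m.py
```

```text
13.575 [ 609.53063456 -181.27119207  168.74478835] [ 3.14150555e+00 -1.54340536e-05  2.25625091e+00] [ 0.10232635  1.4376396  -0.94505125]
13.575 -0.5941 -0.964
13.625 -0.5939 -0.964
13.675 -0.594 -0.964
w 0.0004586492952227812 radius 219.737623700788 gap 20.63894796451227
```

>>> play_rows(
  rows=[
    [[0,0,1],[0,0,0]],
    [[0,0,1],[0,0,0]],
    [[0,0,1],[0,0,0]],
    [[-0.653,0.879,0],[0,0,-0.093]],
    [[-0.653,0.879,0],[0,0,-0.093]],
    [[-0.653,0.879,0],[0,0,-0.093]],
    [[-0.653,0.879,0],[0,0,-0.093]],
    [[-0.653,0.879,0],[0,0,-0.093]],
    [[-0.653,0.879,0],[0,0,-0.093]],
    [[-0.653,0.879,0],[0,0,-0.093]],
    [[0,0,-1],[0,0,0]],
    [[0,0,-1],[0,0,0]],
  ],
)

```text
time: 15.22
tool_pos: [472.4, 3.7, 198.7]
tcp_rot: [3.14, 0.001, 2.166]
contact_force: [0.7, -0.9, 0.2]
grip_width: 0.1
finger_force: 0.0
```

>>> play_rows(
  rows=[
    [[0,0,-1],[0,0,0]],
    [[0.149,-0.221,0],[0,0,0]],
    [[0.149,-0.221,0],[0,0,0]],
    [[0.1,-0.15,0],[0,0,0]],
  ],
)

```text
time: 15.72
tool_pos: [485.6, -15.2, 170.1]
tcp_rot: [3.14, 0.002, 2.165]
contact_force: [0.5, 0.7, 0.7]
grip_width: 0.7
finger_force: 0.0
```

```bash
cat > m2.py <<'E'
exec(open("m.py").read())
print("left gap",r@n-89.5, "miss mm at stand", np.dot(np.array([294,-323])-PV, n))
E
python3 m2.py
```

```text
15.725 [485.58129752 -15.2458608  170.07376899] [3.13954587e+00 2.00083211e-03 2.16475735e+00] [0.54014098 0.67623611 0.68052308]
15.725 -0.5979 -0.969
15.775 -0.5976 -0.969
15.825 -0.5981 -0.969
w -0.0010794734447007134 radius 229.5666519788771 gap -188.0090076524404
left gap 9.009007652440403 miss mm at stand -48.72619242625945
```

View pics/last.png

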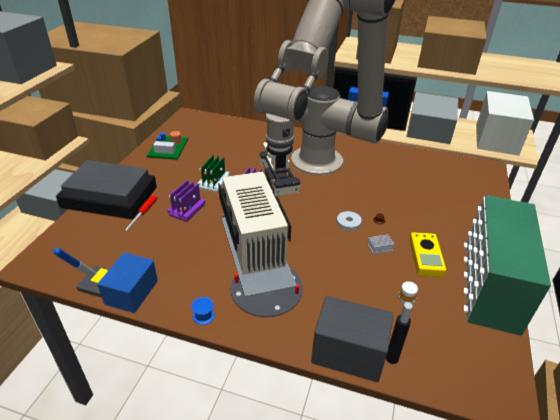

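>>> play_rows(
  rows=[
    [[0.056,-0.083,0],[0,0,0]],
    [[0.056,-0.083,0],[0,0,0]],
    [[0.014,-0.021,0],[0,0,0]],
    [[0.014,-0.021,0],[0,0,0]],
    [[0.014,-0.021,0],[0,0,0]],
    [[0.014,-0.021,0],[0,0,0]],
    [[0.014,-0.021,0],[0,0,0]],
    [[0.014,-0.021,0],[0,0,0]],
    [[0.014,-0.021,0],[0,0,0]],
    [[0.014,-0.021,0],[0,0,0]],
    [[0.014,-0.021,0],[0,0,0]],
    [[0.014,-0.021,0],[0,0,0]],
  ],
)

```text
time: 17.38
tool_pos: [491.9, -25.8, 168.7]
tcp_rot: [3.142, -0.0, 2.165]
contact_force: [-0.4, 1.1, 0.5]
grip_width: 0.6
finger_force: 0.0
```

```bash
python3 m2.py
```

```text
17.375 [491.92554555 -25.76327572 168.73154713] [ 3.14150205e+00 -2.29419886e-06  2.16520921e+00] [-0.41689932  1.09793608  0.50725705]
17.375 -0.6418 -0.969
17.425 -0.6418 -0.969
17.475 -0.6417 -0.969
w 0.00021827936376682844 radius 225.90771423513766 gap -184.97626619408226
left gap 5.976266194082243 miss mm at stand -24.188463250271813
```

>>> play_rows(
  rows=[
    [[0.059,-0.08,0],[0,0,0.1]],
    [[0.015,-0.02,0],[0,0,0.1]],
    [[0.015,-0.02,0],[0,0,0.1]],
    [[0.015,-0.02,0],[0,0,0]],
    [[0.015,-0.02,0],[0,0,0]],
    [[0.015,-0.02,0],[0,0,0]],
    [[0.015,-0.02,0],[0,0,0]],
    [[0.015,-0.02,0],[0,0,0]],
    [[0.015,-0.02,0],[0,0,0]],
    [[0.015,-0.02,0],[0,0,0]],
    [[0.015,-0.02,0],[0,0,0]],
  ],
)

```text
time: 18.9
tool_pos: [498.2, -34.2, 168.7]
tcp_rot: [3.142, 0.0, 2.207]
contact_force: [-0.2, 0.8, 0.1]
grip_width: 0.4
finger_force: 0.0
```

```bash
python3 m2.py
```

```text
18.9 [498.19830727 -34.15455455 168.73072726] [3.14150350e+00 3.44018289e-05 2.20718865e+00] [-0.18988577  0.83370478  0.14068537]
18.9 -0.6815 -0.969
18.95 -0.6881 -0.97
19.0 -0.685 -0.97
w -0.0346105026591901 radius 222.02354842379253 gap -184.15930256906768
left gap 5.159302569067677 miss mm at stand 0.12938615730733494
```

Back off slowly from the rail and let it stand.

>>> play_rows(
  rows=[
    [[-0.19,0.23,0],[0,0,0]],
    [[-0.38,0.46,0],[0,0,0]],
    [[-0.38,0.46,0],[0,0,0]],
    [[0,0,0],[0,0,0]],
    [[0,0,0],[0,0,0]],
    [[0,0,0],[0,0,0]],
    [[0,0,0],[0,0,0]],
    [[0,0,0],[0,0,0]],
    [[0,0,0],[0,0,0]],
    [[0,0,0],[0,0,0]],
  ],
)

```text
time: 20.3
tool_pos: [469.7, 0.4, 168.7]
tcp_rot: [3.141, 0.0, 2.207]
contact_force: [0.6, -0.5, -0.4]
grip_width: 0.7
finger_force: 0.0
```

```bash
python3 m2.py
python3 - <<'E'
from h import *
C={n:capture(n) for n in("scene","side")}
p0=np.array([730,33,-.69]); M={n:clean(C[n],p0) for n in C}
r=minimize(lambda p:score(C["scene"],M["scene"],p),p0,method="Nelder-Mead",options=dict(initial_simplex=p0+np.array([[0,0,0],[8,0,0],[0,8,0],[0,0,.05]])));print(r.x,r.fun)
p=r.x;n=np.array([np.sin(p[2]),np.cos(p[2])]);print("miss",(np.array([294,-323])-p[:2])@n)
im=C["side"]["frame"][:,:,::-1].copy()
q=[]
for a in(290,600):
    q.append([730-a*np.cos(p[2]),33+a*np.sin(p[2]),212 if a==290 else 0])
d=lambda a,z:[730-a*np.cos(p[2]),33+a*np.sin(p[2]),z]
A=proj(C["side"],[d(300,0),d(620,0)])[:,::-1].round().astype(int);cv2.line(im,tuple(map(int,A[0])),tuple(map(int,A[1])),(0,0,255),1)
cv2.polylines(im,[np.round(rect(C["side"],p)).astype(int)],True,(0,0,255),1)
cv2.imwrite("pics/f.png",im)
E
```

```text
20.3 [4.69697573e+02 3.50308928e-01 1.68728481e+02] [3.14148186e+00 5.63037382e-06 2.20705694e+00] [ 0.63209944 -0.50123838 -0.44096176]
20.3 -0.7227 -0.968
20.35 -0.7082 -0.968
20.4 -0.7081 -0.968
w 0.14577291061056302 radius 218.95451729385795 gap -234.03262318757842
left gap 55.03262318757842 miss mm at stand 13.181568385893156
[ 7.33140804e+02  3.27502000e+01 -6.98943651e-01] -0.971234142780304
miss 10.212611843539838
```

View pics/f.png

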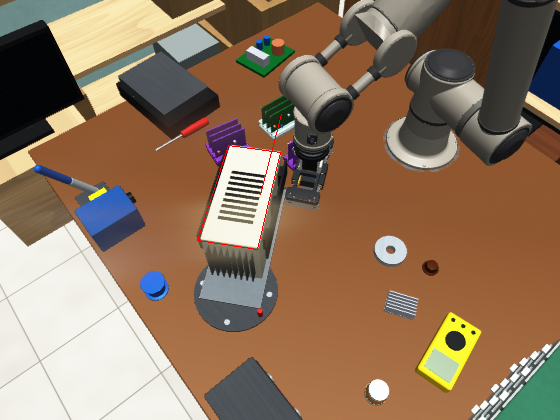

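>>> play_rows(
  rows=[
    [[0,0,0],[0,0,0]],
    [[0,0,0],[0,0,0]],
    [[0,0,0],[0,0,0]],
    [[0,0,0],[0,0,0]],
    [[0,0,0],[0,0,0]],
    [[0,0,0],[0,0,0]],
    [[0,0,0],[0,0,0]],
    [[0,0,0],[0,0,0]],
  ],
)

```text
time: 21.55
tool_pos: [469.7, 0.4, 168.7]
tcp_rot: [3.142, -0.0, 2.207]
contact_force: [-0.2, 0.0, -0.0]
grip_width: 0.4
finger_force: 0.0
```

```bash
python3 m2.py;python3 m2.py
```

```text
21.55 [4.69672167e+02 3.97190867e-01 1.68729226e+02] [ 3.14151113e+00 -1.31341245e-05  2.20715800e+00] [-0.17867118  0.00386565 -0.03390982]
21.55 -0.7318 -0.969
21.6 -0.7318 -0.969
21.65 -0.7317 -0.97
w 0.00020985469054556657 radius 215.4777403695727 gap -239.17602223415662
left gap 60.17602223415662 miss mm at stand 26.452378438015906
21.7 [4.69673518e+02 3.85726252e-01 1.68755530e+02] [3.14147885e+00 3.61317355e-05 2.20713960e+00] [ 0.18629936 -0.41016934 -0.17778155]
21.7 -0.7317 -0.969
21.75 -0.7318 -0.969
21.8 -0.7318 -0.969
w -9.15979476912384e-05 radius 215.48593673774587 gap -239.18767924202047
left gap 60.187679242020465 miss mm at stand 26.460199989379245
```

```bash
cat >> h.py <<'E'
def score(c,m,p):
    S=4; h,w=m.shape
    t=np.zeros((h*S,w*S),np.uint8); cv2.fillPoly(t,[np.round(((rect(c,p)+.5)*S-.5)*16).astype(np.int32)],1,shift=4)
    t2=cv2.GaussianBlur(cv2.resize(t.astype(np.float32),(w,h),interpolation=cv2.INTER_AREA),(0,0),1.5)
    m2=cv2.GaussianBlur(m.astype(np.float32),(0,0),1.5)
    return -(t2*m2).sum()/np.sqrt((t2**2).sum()*(m2**2).sum())
E
sed -i 's/range(3)/range(4)/' m.py
python3 m2.py; cat pics/last.png >/dev/null
python3 - <<'E'
from h import *
c=capture("scene")
for f in("last",):
    pass
p0=np.array([732,33,-.7]);m=clean(c,p0)
r=minimize(lambda p:score(c,m,p),p0,method="Nelder-Mead",options=dict(initial_simplex=p0+np.array([[0,0,0],[8,0,0],[0,8,0],[0,0,.05]])));p=r.x;print(p,r.fun)
n=np.array([np.sin(p[2]),np.cos(p[2])]);print("miss",(np.array([294,-323])-p[:2])@n)
c["frame"]=cv2.imread("pics/scene0.png")[:,:,::-1].copy();p0=np.array([730,33,.687]);m=clean(c,p0)
r=minimize(lambda p:score(c,m,p),p0,method="Nelder-Mead",options=dict(initial_simplex=p0+np.array([[0,0,0],[8,0,0],[0,8,0],[0,0,.05]])));print("start",r.x,r.fun)
E
```

```text
21.85 [4.69660084e+02 3.85301071e-01 1.68743861e+02] [3.14149659e+00 1.44269560e-05 2.20713666e+00] [-1.04297105 -0.1709967   0.09438331]
21.85 -0.7291 -0.969
21.9 -0.7291 -0.969
21.95 -0.7266 -0.969
22.0 -0.7267 -0.969
w 0.019022347600697154 radius 216.2296945264611 gap -238.0763809819639
left gap 59.076380981963894 miss mm at stand 23.617300657669386
[ 7.33373450e+02  3.25770676e+01 -7.14357612e-01] -0.9713022708892822
miss 19.20416273779651
start [7.31554499e+02 3.26219447e+01 6.87377797e-01] -0.9666765928268433
```

Run:
```python
from h import *
C={n:capture(n) for n in("scene","side")}
S0={n:dict(C[n],frame=cv2.imread(f"pics/{n}0.png")[:,:,::-1].copy()) for n in C}
def msk(c,p):
    t=np.zeros((420,560),np.uint8);cv2.fillPoly(t,[rect(c,p).astype(np.int32)],1);g=c["frame"].astype(float)
    hi=np.percentile(g[t>0].min(1),70); m=(g.min(1 if 0 else 2)>hi*0.8)
    k=cv2.dilate(t,np.ones((25,25)));return (m*k).astype(np.uint8)
items=[(C["scene"],1),(C["side"],1),(S0["scene"],0),(S0["side"],0)]
g=[(732,33,-.715),(732,33,-.715),(732,33,.687),(732,33,.687)]
M=[msk(c,q) for (c,_),q in zip(items,g)]
def run(idx):
    f=lambda v:sum(score(items[i][0],M[i],(v[0],v[1],v[2] if items[i][1] else v[3])) for i in idx)
    x=np.array([732,33,-.715,.687]);r=minimize(f,x,method="Nelder-Mead",options=dict(maxiter=150,initial_simplex=x+np.vstack([np.zeros(4),np.diag([6,6,.04,.04])])))
    v=r.x;n=np.array([np.sin(v[2]),np.cos(v[2])]);print(idx,v.round(4),r.fun/len(idx),[round(float((np.array(s)-v[:2])@n),1) for s in((294,-323),(290,-324))])
run([0,2]);run([1,3]);run([0,1,2,3])
# stand: pinpoint + edges
for n in C:
    print(n,[(d["p"],ray(C[n],d["at"],0)[:2].round()) for d in pinpoint("stand",n)])
# clear base pixels (bright bluish white) near the stand
a=[]
for n in C:
    c=S0[n];hull=[[294+x,-323+y,z] for x in(-85,85) for y in(-70,70) for z in(0,30)]
    t=np.zeros((420,560),np.uint8);cv2.fillConvexPoly(t,cv2.convexHull(proj(c,hull)[:,::-1].astype(np.int32)),1)
    m=((c["frame"].min(2)>150)&(t>0)).astype(np.uint8);k,l,st,_=cv2.connectedComponentsWithStats(m);j=1+st[1:,4].argmax();ys,xs=np.where(l==j)
    for nm,i in(("left",xs.argmin()),("right",xs.argmax()),("low",ys.argmax())): print(n,nm,ys[i],xs[i],ray(c,(ys[i],xs[i]),26)[:2].round(),ray(c,(ys[i],xs[i]),0)[:2].round())
print(get_obs()["time"])
```

```text
[0, 2] [ 7.308597e+02  3.204410e+01 -7.191000e-01  6.860000e-01] -0.9426902532577515 [20.6, 22.5]
[1, 3] [ 7.292229e+02  3.368630e+01 -7.157000e-01  6.846000e-01] -0.9489673972129822 [16.4, 18.3]
[0, 1, 2, 3] [ 7.304466e+02  3.281590e+01 -7.155000e-01  6.857000e-01] -0.9451234340667725 [17.8, 19.6]
scene [(0.63, array([ 306., -327.])), (0.59, array([ 469., -358.]))]
side [(0.7, array([ 292., -307.])), (0.6, array([ 478., -351.]))]
scene left 182 198 [ 341. -370.] [ 308. -388.]
scene right 172 228 [ 242. -291.] [ 206. -307.]
scene low 190 213 [ 368. -297.] [ 336. -313.]
side left 120 259 [ 340. -369.] [ 325. -389.]
side right 120 301 [ 239. -285.] [ 222. -303.]
side low 138 273 [ 353. -283.] [ 339. -301.]
22.3
```

>>> play_rows(
  rows=[
    [[0,0,0],[0,0,0]],
    [[0,0,0],[0,0,0]],
    [[0,0,0],[0,0,0]],
    [[0,0,0],[0,0,0]],
    [[0,0,0],[0,0,0]],
    [[0,0,0],[0,0,0]],
    [[0,0,0],[0,0,0]],
    [[0,0,0],[0,0,0]],
    [[0,0,0],[0,0,0]],
    [[0,0,0],[0,0,0]],
    [[0,0,0],[0,0,0]],
    [[0,0,0],[0,0,0]],
  ],
)

```text
time: 23.8
tool_pos: [469.7, 0.4, 168.7]
tcp_rot: [3.141, 0.0, 2.207]
contact_force: [0.8, 0.2, -0.1]
grip_width: 0.5
finger_force: 0.0
```

```bash
python3 m2.py
python3 - <<'E'
from h import *
import cv2
c=capture("side");a=cv2.imread("pics/f.png")[:,:,::-1];d=np.abs(c["frame"].astype(int)-a)[140:330,190:300].max(2)
cv2.imwrite("pics/s2.png",c["frame"][:,:,::-1]);print("px changed",(d>40).sum())
E
```

```text
23.8 [4.69674658e+02 3.78676221e-01 1.68736788e+02] [3.14149432e+00 2.69639865e-05 2.20715894e+00] [ 0.82025783  0.20356834 -0.06604912]
23.8 -0.7308 -0.969
23.85 -0.7304 -0.97
23.9 -0.7304 -0.97
23.95 -0.7304 -0.969
w 0.0022339730404931585 radius 215.68408258821262 gap -238.89886790265774
left gap 59.89886790265774 miss mm at stand 25.697968803861354
px changed 1137
```

>>> play_rows(
  rows=[
    [[0,0,0],[0,0,0]],
    [[0,0,0],[0,0,0]],
    [[0,0,0],[0,0,0]],
    [[0,0,0],[0,0,0]],
    [[0,0,0],[0,0,0]],
    [[0,0,0],[0,0,0]],
    [[0,0,0],[0,0,0]],
    [[0,0,0],[0,0,0]],
    [[0,0,0],[0,0,0]],
    [[0,0,0],[0,0,0]],
    [[0,0,0],[0,0,0]],
    [[0,0,0],[0,0,0]],
  ],
)

```text
time: 25.55
tool_pos: [469.7, 0.4, 168.7]
tcp_rot: [3.142, 0.0, 2.207]
contact_force: [0.2, 0.7, 0.2]
grip_width: 0.6
finger_force: 0.0
```

```bash
python3 m2.py
python3 - <<'E'
from h import *
c=capture("side");a=cv2.imread("pics/s2.png")[:,:,::-1];d=np.abs(c["frame"].astype(int)-a)[140:330,190:300].max(2);print("px changed",(d>25).sum(),d.max(),get_obs()["time"])
E
```

```text
25.55 [4.69668733e+02 3.87755960e-01 1.68736222e+02] [3.14152153e+00 8.70607422e-06 2.20715604e+00] [0.19562818 0.73476435 0.1699227 ]
25.55 -0.7304 -0.969
25.6 -0.7308 -0.969
25.65 -0.7304 -0.969
25.7 -0.7308 -0.969
w -0.0015007910944289762 radius 215.6295917263642 gap -238.96160293473878
left gap 59.96160293473878 miss mm at stand 25.90732743399187
px changed 0 4 25.8
```

```bash
python3 -c "
from plant import bot;print(bot.close_job())"
```

```text
the job is handed in; nothing more can be done
None
```

I handed in the job at 25.8 s with the supply released and still, pointing an estimated 16–26 mm off the stand's centre (limit 30 mm); the judge's result wasn't shown.

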